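# Knock the swollen wedge out of the whetstone holder

## Robot

A 6-joint arm with a two-finger parallel gripper is mounted at the origin on a cart in front of the work surface, level with it; the furniture and walls round the work are solid. World frame = base frame: x ahead of the robot, y to its left, z up, the work surface at z = 0. Lengths are in m, angles in degrees, forces in N, time in s.
With the tool pointing down it reaches from about 0.35 to 0.975 m from the base axis. Payload 17.4 kg.
Tool frame: the origin (TCP) lies at the very end of the fingers, on their centre line; the grasp point (between the pads) lies bot.tcp_to_grasp behind it (bot.tcp_to_grasp is the distance from the TCP to the grasp point, in m); z points along the fingers, y is the direction in which the jaws open and shut (so a half turn about z gives the same grasp; the last joint's range is limited). The gripper opens to 85 mm and grips with 20 to 120 N. Pads are 22 mm wide; open, the fingers measure 114 mm over their backs; the gripper's body (76 mm by 85 mm) begins 54 mm behind the grasp point. The pads swing forward as they close: fully open they stand 13 mm farther back than shut.
Start: joints at [63.151, 6.646, 82.598, -0, 90.757, -2.166], TCP at [0.282, 0.613, 0.231] pointing down, gripper open.
Joint ranges: [-162.19, 162.19], [-47.58, 125.68], [4.15, 143.07], [-65.23, 245.23], [0.69, 171.88], [-170.13, 170.13]. Speed limits (degrees/s): [108.29, 108.29, 127.2, 180, 180, 180].

## Interface

Orientations are given as a 3x3 rotation matrix whose columns are the frame's x, y, z axes.
In Python, from plant import bot, imaging, workorder gives the robot as it stands. The module is installed in compiled form; this text tells all that it offers.
- The arm moves only by the shell command python3 -m creep 'ROWS' [OPENING] [FORCE]. ROWS is JSON, a list of rows, each an object with "linear": the shift along the tool's x, y, z in m, a list of three; "rotation": the turn, a rotation vector about the tool's x, y, z in degrees, a list of three. A call has 1 to 12 rows; each row shifts and turns the commanded pose from where the row before left it, along the tool's axes as they then stand; what a row does not reach is not made up. A row lasts 1/10 s, in which the tool goes at most 50 mm and 8.59 degrees, less where a joint would pass 70% of its speed; a pose out of reach is approached as far as the arm can. A call is refused whole if a number of a shift passes 0.05 or a number of a turn 8.59, either way. A call with a gripper value outside its range is refused whole. OPENING is the finger opening in m, from 0 to 0.0854, set as the call begins (- or left out, the last holds). The fingers move at their own pace and stop on an object; FORCE is the grip in N (left out, the last holds). Time passes only in rows, so rows that do not move let the fingers close. It gives the time, the measured TCP pose, the force and the opening at its end, in the units of the state.
- bot.state(): the state, without advancing time (a new reading comes with each control period).
- imaging.camera(name): name is "scene" or "top"; returns a dict with "image" (400x640x3 uint8, blue, green, red), "depth" (400x640 float32, m along the optical axis (not along the pixel's ray), 0 where there is no reading), "fx", "fy", "cx", "cy" (pixels), "k1" (the pictures are not rectified: a ray, as slopes to the right and down, at radius r is drawn at 1 + k1 r^2 times it, then the intrinsics apply), "extrinsics" (4x4, takes a point from camera to world coordinates). Camera axes: x right, y down, z forward; pixel columns grow to the right and rows downward; lengths in m; the calibration is good to about 2 mm. A picture is of the moment at which its call begins.
- workorder.sign_off(): hands the job in, once; it reports no verdict.
Trained networks look in a picture, given as the dict that the camera call returned (one of the last four; its "shot" number tells which), for a name from the list of things; names that differ only in an ending like _2 or _b are one class to them, and where a whole thing is asked for, a point or a joint stands for the part that bears it (a point fixed in the world has none). Each returns a list of dicts, best first, with "confidence" (0 to 1); they miss things now and then, are a little off and sometimes report something else, mostly with a low value. They report only what shows in the picture. A call takes as long as a camera call.
- imaging.recognise(picture, query): "rect" ([left, top, right, bottom] in pixels, round what is visible of it).
- imaging.silhouettes(picture, query): "mask" (400x640 bool, what is visible of it) and "rect" ([left, top, right, bottom] in pixels, round what is visible of it).
- imaging.spot_point(picture, query): "point" ([column, row] in pixels: a listed point, or the origin of a listed thing).
The state is a dict: "clock": time; "qpos": joint angles; "qd": joint speeds; "effort": joint torques, N m; "position": TCP position; "orientation": TCP orientation; "wrist_force": force on the tool from outside, world axes, zero at the start; "moment": the same for the moment, N m; "opening": opening from 0.0 (shut) to 1.0 (fully open).
Only numpy, scipy, OpenCV 4.12 (cv2) and the standard library are available. Lean on these libraries where they do the work, as an engineer would, in place of code of your own. Each camera call takes 0.05 s, during which the arm holds its last target. There are 200 camera calls.

## Task

The wooden wedge that locks the whetstone in its holder has swollen tight. Pick up the loose wooden block, knock the wedge about 3 cm sideways with it, striking the thin end towards the thick end, and stand the block back upright on the table. Only then, with the wedge loose, take it with the gripper, lift it out and lay it lengthwise in the steel tray, clear of the rims.

Things in the scene. Friction and masses are not known exactly. Their poses are not given: they have to be found in the camera images.
- holder: whetstone holder, fixed to the table. Origin on the table under the slot at the stone's near end; x runs along the stone, y along the slot; the wedge comes out towards -y. Base board 14 mm thick. Stone, 52 mm high: x > 18, y -28 to +48 mm. Steel cheek, 48 mm high, other side of the slot: y -15 to +35. Wedge starts in the slot, along y, centre at y = +20, thin end +90, thick end -50 mm.
- wedge_mid (a point): centre of the loose wooden wedge, 140 mm long (y, thick end at -y), 46 mm high (z up), 14 mm thick at the thin and 28 mm at the thick end, 90 g. Face at x = +10.5 mm straight, other face tapered. A springy cheek squeezes it: it takes 4 to 10 N to shift towards -y; loose after 10 mm. Slid 30 mm, its last 40 mm stick out past the stone, over a 22 mm wide base arm, for a grasp across x.
- block_mid (a point): centre (half-way up) of the loose wooden knocking block standing upright on the table: 36 mm (x) by 50 mm (y) by 100 mm high (z), 140 g. Held by its upper part across x, its lower part can push the wedge's thin end along its y. A round spice jar of like height stands near it.
- tray: shallow open stainless tray, loose, 220 mm (x axis) by 150 mm (y axis), rim 30 mm high; walls and floor 4 mm thick, so the inner floor is 212 by 142 mm; origin at the centre of its underside, z up

How it is judged:
By the outcome, as a careful person would: the job done as asked, in the order asked, and still so for the second after the job is handed in, with the robot touching nothing.
It also fails if it takes over 45 s, if anything falls off the work surface, if the arm or the gripper's body presses on something with over 40 N, if the wrist force passes 120 N, or if a joint passes its speed limit or range.

## Working session

There is one attempt and no reset: what is moved stays moved. The work goes in short steps, Python scripts to look and compute and a shell command to move; the robot and the scene stay as the last step left them, time stands still between calls to the robot, and variables do not carry over. Pictures are saved under pics/ and viewed, about 8 in all and at most 12, crops included, and the job is handed in when it is done.

```bash
mkdir -p pics; cat > h.py <<'E'
import numpy as np, cv2
from plant import bot, imaging, workorder
def pix2w(p,uv,depth=None,z=None):
    u,v=uv; K=np.array([[p['fx'],0,p['cx']],[0,p['fy'],p['cy']],[0,0,1.]])
    x,y=cv2.undistortPoints(np.array([[[float(u),float(v)]]]),K,np.array([p['k1'],0,0,0,0.]))[0,0]
    E=np.array(p['extrinsics']); d=E[:3,:3]@np.array([x,y,1]); o=E[:3,3]
    if z is not None: depth=(z-o[2])/d[2]
    return o+d*depth
def cloud(p,mask):
    vs,us=np.nonzero(mask&(p['depth']>0)); d=p['depth'][vs,us]
    K=np.array([[p['fx'],0,p['cx']],[0,p['fy'],p['cy']],[0,0,1.]])
    xy=cv2.undistortPoints(np.stack([us,vs],1).astype(float)[:,None],K,np.array([p['k1'],0,0,0,0.]))[:,0]
    E=np.array(p['extrinsics']); return np.c_[xy*d[:,None],d]@E[:3,:3].T+E[:3,3]
E
cat > look.py <<'E'
from h import *
import sys
s=bot.state(); print(s['clock'],s['position'],np.round(s['orientation'],3).tolist(),bot.tcp_to_grasp,s['wrist_force'])
for c in ['scene','top']:
    p=imaging.camera(c); cv2.imwrite(f'pics/{c}0.png',p['image']); print(c,np.round(p['extrinsics'],3).tolist())
    for q in ['holder','wedge_mid','block_mid','tray']:
        for r in imaging.silhouettes(p,q)[:2]:
            m=r['mask']; w=cloud(p,m)
            if len(w)<20: print(q,'few');continue
            zt=np.percentile(w[:,2],98); t=w[abs(w[:,2]-zt)<.006]
            rr=cv2.minAreaRect((t[:,:2]*1000).astype(np.float32))
            print(q,round(r['confidence'],2),np.round(r['rect']),'ztop',round(zt,3),'topmean',np.round(t.mean(0),3),'rect mm',np.round(rr[0],1),np.round(rr[1],1),round(rr[2],1))
        for r in imaging.spot_point(p,q)[:1]: print('  pt',r['confidence'],np.round(r['point'],1))
E
python3 look.py
```

```text
0.0 [0.28177758 0.61316901 0.23055048] [[-0.909, 0.418, -0.001], [0.418, 0.909, -0.001], [0.0, -0.001, -1.0]] 0.0187 [ 0.37188614  0.46763044 -0.78108599]
scene [[0.701, -0.466, 0.539, -0.098], [-0.713, -0.459, 0.53, -0.577], [0.0, -0.756, -0.654, 0.816], [0.0, 0.0, 0.0, 1.0]]
holder 0.58 [283. 180. 390. 258.] ztop 0.054 topmean [0.601 0.018 0.051] rect mm [573.7  23.1] [ 69.8 285.6] 82.0
  pt 0.55 [310.8 234.4]
wedge_mid 0.7 [292. 195. 325. 241.] ztop 0.061 topmean [0.484 0.035 0.059] rect mm [486.6  45.6] [142.   26.2] 79.4
  pt 0.94 [305.6 217. ]
block_mid 0.82 [220. 159. 246. 196.] ztop 0.101 topmean [0.457 0.313 0.099] rect mm [457.8 314.4] [34.7 50.8] 12.5
  pt 0.61 [232.8 177. ]
tray 0.97 [369. 234. 460. 332.] ztop 0.03 topmean [ 0.522 -0.296  0.028] rect mm [ 537.7 -286.9] [226.7 154.8] 20.0
  pt 0.72 [412.2 283.6]
top [[0.001, -0.997, 0.077, 0.43], [-1.0, -0.0, 0.006, 0.003], [-0.006, -0.077, -0.997, 1.054], [0.0, 0.0, 0.0, 1.0]]
holder 0.63 [289.  90. 358. 230.] ztop 0.055 topmean [0.604 0.022 0.052] rect mm [570.8  13.1] [ 93.3 281.8] 81.5
  pt 0.62 [308.8 205.1]
wedge_mid 0.94 [275. 194. 334. 214.] ztop 0.063 topmean [0.485 0.042 0.06 ] rect mm [486.7  48.3] [138.6  25.6] 78.7
  pt 0.89 [306.8 204.7]
block_mid 0.69 [168. 207. 205. 224.] ztop 0.103 topmean [0.458 0.317 0.1  ] rect mm [457.9 317.8] [35.7 49.7] 8.2
  pt 0.93 [183.2 212.7]
tray 0.59 [395. 129. 488. 235.] ztop 0.03 topmean [ 0.539 -0.282  0.028] rect mm [ 538.  -284.3] [223.9 156.4] 19.2
  pt 0.88 [440.4 181.6]
```

```bash
python3 -c "
import cv2
a=cv2.imread('pics/top0.png')[80:280,130:530];b=cv2.imread('pics/scene0.png')[130:350,200:500]
import numpy as np
a=cv2.resize(a,(800,400));cv2.imwrite('pics/a.png',a);cv2.imwrite('pics/b.png',cv2.resize(b,None,fx=2.6,fy=2.6))"
```

```text
(no output)
```

View pics/a.png

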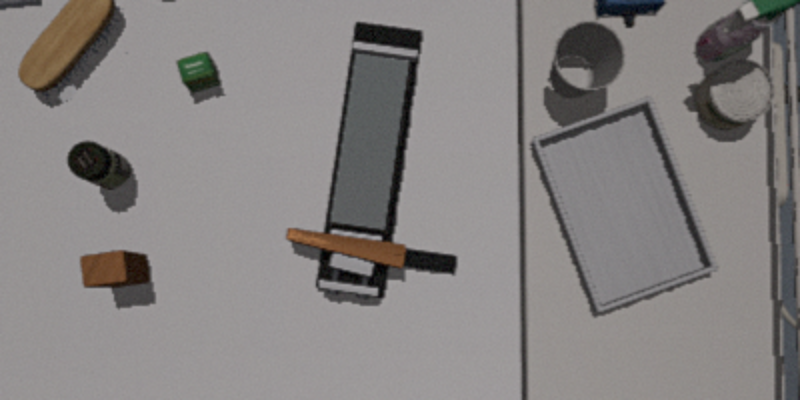

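View pics/b.png

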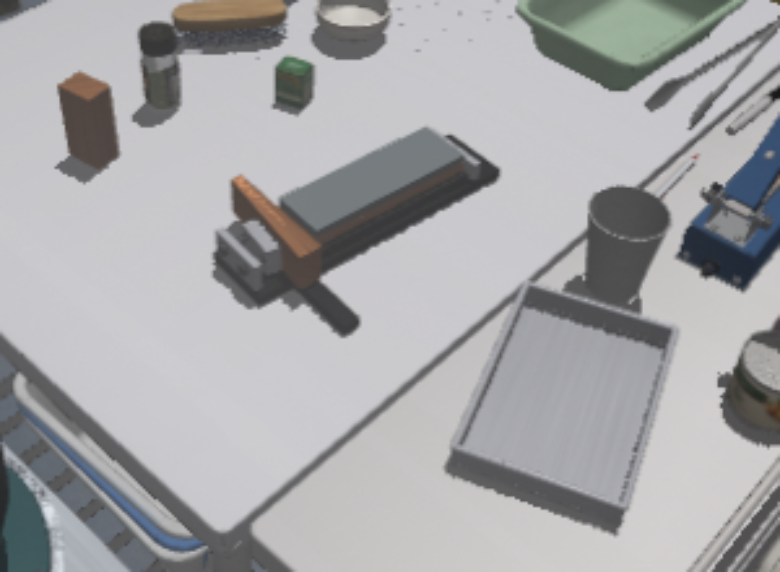

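The top view shows the wedge in the slot (thin end left = +y, crop 288,235; thick end 405,255), the block at crop (100,270), the jar at (90,160), and the tray at (625,205). The scene view agrees: the block is the upright brown one at (88,120), and its jar is behind it at (160,65).

```bash
cat > go.py <<'E'
# go.py x y z jawyaw : turn about tool z first, then shift in turned tool axes
from h import *; import sys
x,y,z,yaw=map(float,sys.argv[1:]); s=bot.state(); R=np.array(s['orientation'])
cur=np.degrees(np.arctan2(R[1,1],R[0,1])); t=-((yaw-cur+90)%180-90)
R2=R@cv2.Rodrigues(np.array([0,0,np.radians(t)]))[0]
print('turn z',round(t,2),'shift mm',np.round(R2.T@(np.array([x,y,z])-s['position'])*1000,1),'q',np.round(s['qpos'],1))
E
python3 go.py .458 .315 .15 10
```

```text
turn z 55.32 shift mm [-324.4  121.6   81.3] q [63.2  6.6 82.6 -0.  90.8 -2.2]
```

```bash
python3 -m creep '[{"linear":[0,0,0],"rotation":[0,0,7.9]},{"linear":[0,0,0],"rotation":[0,0,7.9]},{"linear":[0,0,0],"rotation":[0,0,7.9]},{"linear":[0,0,0],"rotation":[0,0,7.9]},{"linear":[0,0,0],"rotation":[0,0,7.9]},{"linear":[0,0,0],"rotation":[0,0,7.9]},{"linear":[0,0,0],"rotation":[0,0,7.9]}]' 0.06 80; python3 go.py .458 .315 .15 10
```

```text
clock: 1.6
position: [0.2819, 0.6133, 0.2313]
orientation: [[-0.168, 0.986, -0.0], [0.986, 0.168, 0.0], [0.0, 0.0, -1.0]]
wrist_force: [-0.8, 0.3, -0.4]
opening: 0.705
turn z -0.31 shift mm [-324.4  121.6   81.3] q [63.2  6.6 82.6  0.  90.8 53.5]
```

```bash
python3 -m creep '[{"linear":[-0.04,0.015,0.01],"rotation":[0,0,0]},{"linear":[-0.04,0.015,0.01],"rotation":[0,0,0]},{"linear":[-0.04,0.015,0.01],"rotation":[0,0,0]},{"linear":[-0.04,0.015,0.01],"rotation":[0,0,0]},{"linear":[-0.04,0.015,0.01],"rotation":[0,0,0]},{"linear":[-0.04,0.015,0.01],"rotation":[0,0,0]},{"linear":[-0.04,0.015,0.01],"rotation":[0,0,0]},{"linear":[-0.044,0.017,0.01],"rotation":[0,0,0]},{"linear":[0,0,0],"rotation":[0,0,0]}]' 0.06 80; python3 go.py .458 .315 .055 10
```

```text
clock: 2.5
position: [0.46, 0.3114, 0.15]
orientation: [[-0.17, 0.985, -0.001], [0.985, 0.17, -0.002], [-0.002, -0.001, -1.0]]
wrist_force: [0.4, 0.9, 0.4]
opening: 0.708
turn z -0.21 shift mm [ 4.  -1.3 95. ] q [ 3.150e+01 -6.300e+00  1.032e+02 -1.000e-01  8.320e+01  2.170e+01]
```

```bash
python3 -m creep '[{"linear":[0.003,-0.001,0.03],"rotation":[0,0,0]},{"linear":[0,0,0.03],"rotation":[0,0,0]},{"linear":[0,0,0.02],"rotation":[0,0,0]},{"linear":[0,0,0.015],"rotation":[0,0,0]},{"linear":[0,0,0],"rotation":[0,0,0]}]' && python3 -m creep '[{"linear":[0,0,0],"rotation":[0,0,0]},{"linear":[0,0,0],"rotation":[0,0,0]},{"linear":[0,0,0],"rotation":[0,0,0]},{"linear":[0,0,0],"rotation":[0,0,0]},{"linear":[0,0,0],"rotation":[0,0,0]}]' 0.0 80; python3 go.py .458 .315 .055 10
```

```text
clock: 3.0
position: [0.4561, 0.318, 0.0546]
orientation: [[-0.174, 0.985, -0.002], [0.985, 0.174, -0.001], [-0.001, -0.002, -1.0]]
wrist_force: [1.4, -0.7, -0.3]
opening: 0.7
clock: 3.5
position: [0.4576, 0.3188, 0.0579]
orientation: [[-0.174, 0.985, 0.002], [0.985, 0.174, 0.001], [0.001, 0.002, -1.0]]
wrist_force: [-0.7, 1.1, 6.6]
opening: 0.414
turn z 0.01 shift mm [-3.8 -0.2  2.9] q [ 32.2  -2.2 108.2   0.   73.8  22.2]
```

```bash
python3 -m creep '[{"linear":[0,0,-0.02],"rotation":[0,0,0]},{"linear":[0,0,-0.02],"rotation":[0,0,0]},{"linear":[0,0,-0.02],"rotation":[0,0,6.1]},{"linear":[0,0,0],"rotation":[0,0,6.1]},{"linear":[0,0,0],"rotation":[0,0,6.1]},{"linear":[0,0,0],"rotation":[0,0,0]}]'; python3 go.py .507 .175 .118 -8.3
```

```text
clock: 4.1
position: [0.4569, 0.3183, 0.1168]
orientation: [[0.146, 0.989, 0.0], [0.989, -0.146, 0.0], [0.0, 0.0, -1.0]]
wrist_force: [1.1, -0.2, -1.5]
opening: 0.413
turn z -0.09 shift mm [-134.6   70.3   -1.3] q [ 32.2  -5.  105.1   0.   79.9  40.6]
```

```bash
python3 -m creep '[{"linear":[-0.027,0.014,0],"rotation":[0,0,0]},{"linear":[-0.027,0.014,0],"rotation":[0,0,0]},{"linear":[-0.027,0.014,0],"rotation":[0,0,0]},{"linear":[-0.027,0.014,0.01],"rotation":[0,0,0]},{"linear":[-0.027,0.014,0.015],"rotation":[0,0,0]},{"linear":[0,0,0.015],"rotation":[0,0,0]},{"linear":[0,0,0],"rotation":[0,0,0]}]'; python3 go.py .507 .175 .076 -8.3
cat > m.py <<'E'
from h import *
import sys
out=[]
for c in ['scene','top']:
    p=imaging.camera(c); out.append(p['image'])
    for q in sys.argv[2:]:
        for r in imaging.silhouettes(p,q)[:1]:
            w=cloud(p,r['mask']); zt=np.percentile(w[:,2],97); t=w[abs(w[:,2]-zt)<.006]
            rr=cv2.minAreaRect((t[:,:2]*1000).astype(np.float32))
            print(c,q,round(r['confidence'],2),'z',np.round(np.percentile(w[:,2],[2,97]),3),'top rect',np.round(rr[0],1),np.round(rr[1],1),round(rr[2],1))
            lo=w[:,:2]; yh=lo@np.array([.144,.99]); xh=lo@np.array([.99,-.144]); o=np.array([.4836,.027]); yh-=o@np.array([.144,.99]); xh-=o@np.array([.99,-.144])
            print('   holder-frame x,y 2/98%:',np.round(np.percentile(xh,[2,98])*1000,1),np.round(np.percentile(yh,[2,98])*1000,1))
a=cv2.resize(out[0][150:290,210:410],(600,420)); b=cv2.resize(out[1][130:270,230:430],(600,420))
if sys.argv[1]!='-': cv2.imwrite('pics/%s.png'%sys.argv[1],cv2.resize(np.vstack([a,b]),(428,600)))
E
python3 m.py c block_mid wedge_mid holder
```

```text
clock: 4.8
position: [0.5059, 0.1739, 0.0744]
orientation: [[0.143, 0.99, -0.003], [0.99, -0.143, -0.001], [-0.001, -0.003, -1.0]]
wrist_force: [-0.1, 0.7, -1.6]
opening: 0.413
turn z 0.08 shift mm [ 1.2  1.  -1.6] q [ 16.2  -5.8 110.    0.   76.   24.5]
scene block_mid 0.82 z [-0.002  0.117] top rect [506.4 167. ] [47.8 35.2] 79.1
   holder-frame x,y 2/98%: [-16.4  40.1] [118.2 170.3]
scene wedge_mid 0.9 z [0.017 0.061] top rect [488.3  46.6] [144.4  27.1] 78.5
   holder-frame x,y 2/98%: [-15.5  11.5] [-51.5  84.9]
scene holder 0.98 z [0.001 0.053] top rect [573.1  22.2] [ 69.2 284.4] 82.2
   holder-frame x,y 2/98%: [-52.9 270.7] [-99.7  40.5]
top wedge_mid 0.6 z [0.026 0.062] top rect [487.4  47.9] [138.2  23.1] 76.2
   holder-frame x,y 2/98%: [-15.3   9.6] [-44.5  86.2]
top holder 0.58 z [-0.     0.055] top rect [570.5  13.3] [ 92.6 282.6] 81.8
   holder-frame x,y 2/98%: [-51.2 272.6] [-90.8  52.9]
```

View pics/c.png

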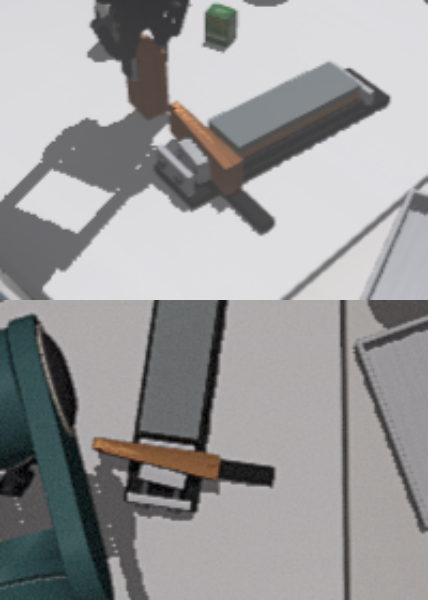

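The block is held upright with its front face about 30 mm short of the wedge's thin end (lower panel 95,440) and in line with it. Next I push.

```bash
python3 -m creep '[{"linear":[-0.01,0,0],"rotation":[0,0,0]},{"linear":[-0.01,0,0],"rotation":[0,0,0]},{"linear":[-0.005,0,0],"rotation":[0,0,0]},{"linear":[-0.005,0,0],"rotation":[0,0,0]},{"linear":[-0.005,0,0],"rotation":[0,0,0]}]'; python3 -m creep '[{"linear":[-0.004,0,0],"rotation":[0,0,0]},{"linear":[-0.004,0,0],"rotation":[0,0,0]},{"linear":[-0.004,0,0],"rotation":[0,0,0]}]'; python3 m.py - wedge_mid
```

```text
clock: 5.7
position: [0.5017, 0.1398, 0.0765]
orientation: [[0.144, 0.99, 0.0], [0.99, -0.144, 0.001], [0.001, 0.0, -1.0]]
wrist_force: [-0.1, 5.8, -2.2]
opening: 0.415
clock: 6.0
position: [0.4999, 0.1276, 0.0763]
orientation: [[0.144, 0.99, -0.0], [0.99, -0.144, -0.0], [-0.0, 0.0, -1.0]]
wrist_force: [-0.3, 0.9, -1.7]
opening: 0.413
scene wedge_mid 0.56 z [0.015 0.061] top rect [483.8  28.8] [140.8  28.1] 78.5
   holder-frame x,y 2/98%: [-16.2  10.9] [-67.5  67.5]
top wedge_mid 0.68 z [0.007 0.062] top rect [479.5  18. ] [109.   26.1] 80.4
   holder-frame x,y 2/98%: [-16.2  12.9] [-62.2  41. ]
```

```bash
python3 -m creep '[{"linear":[-0.004,0,0],"rotation":[0,0,0]},{"linear":[-0.004,0,0],"rotation":[0,0,0]},{"linear":[-0.004,0,0],"rotation":[0,0,0]},{"linear":[0,0,0],"rotation":[0,0,0]}]'; python3 m.py - wedge_mid
```

```text
clock: 6.6
position: [0.4981, 0.1157, 0.0763]
orientation: [[0.144, 0.99, -0.0], [0.99, -0.144, -0.0], [-0.0, -0.0, -1.0]]
wrist_force: [-0.1, -0.1, -2.1]
opening: 0.414
scene wedge_mid 0.58 z [0.017 0.061] top rect [484.3  17.1] [140.9  26.7] 75.2
   holder-frame x,y 2/98%: [-18.    9.6] [-79.6  56.3]
top wedge_mid 0.75 z [0.032 0.062] top rect [476.    4.7] [105.3  26.1] 80.7
   holder-frame x,y 2/98%: [-17.2   8.6] [-74.   26.8]
```

```bash
python3 -m creep '[{"linear":[0.02,0,0],"rotation":[0,0,0]},{"linear":[0.035,0,0],"rotation":[0,0,0]},{"linear":[0.035,-0.01,0],"rotation":[0,0,0]},{"linear":[0.035,-0.015,0],"rotation":[0,0,0]},{"linear":[0.03,-0.02,0],"rotation":[0,0,0]},{"linear":[0.01,-0.01,0],"rotation":[0,0,0]},{"linear":[0,0,0],"rotation":[0,0,0]},{"linear":[0,0,0.008],"rotation":[0,0,0]},{"linear":[0,0,0.005],"rotation":[0,0,0]},{"linear":[0,0,0.002],"rotation":[0,0,0]},{"linear":[0,0,0],"rotation":[0,0,0]}]'
```

```text
clock: 7.9
position: [0.4677, 0.2867, 0.0607]
orientation: [[0.145, 0.989, -0.001], [0.989, -0.145, -0.0], [-0.001, -0.001, -1.0]]
wrist_force: [0.5, 0.8, -1.6]
opening: 0.413
```

```bash
python3 -m creep '[{"linear":[0,0,0.001],"rotation":[0,0,0]},{"linear":[0,0,0.001],"rotation":[0,0,0]},{"linear":[0,0,0],"rotation":[0,0,0]}]'
```

```text
clock: 8.2
position: [0.4676, 0.2874, 0.0593]
orientation: [[0.144, 0.99, 0.0], [0.99, -0.144, 0.0], [0.0, 0.0, -1.0]]
wrist_force: [0.5, -0.4, -1.0]
opening: 0.414
```

```bash
python3 -m creep '[{"linear":[0,0,0.001],"rotation":[0,0,0]},{"linear":[0,0,0],"rotation":[0,0,0]}]'; python3 -m creep '[{"linear":[0,0,0],"rotation":[0,0,0]},{"linear":[0,0,0],"rotation":[0,0,0]},{"linear":[0,0,0],"rotation":[0,0,0]},{"linear":[0,0,0],"rotation":[0,0,0]}]' 0.056; python3 -m creep '[{"linear":[0,0,-0.01],"rotation":[0,0,0]},{"linear":[0,0,-0.03],"rotation":[0,0,0]},{"linear":[0,0,-0.04],"rotation":[0,0,0]},{"linear":[0,0,-0.02],"rotation":[0,0,0]}]'; python3 go.py .4765 -.032 .12 -11
```

```text
clock: 8.4
position: [0.4675, 0.2874, 0.0582]
orientation: [[0.144, 0.99, -0.0], [0.99, -0.144, -0.0], [-0.0, -0.0, -1.0]]
wrist_force: [0.3, -0.2, -1.4]
opening: 0.411
clock: 8.8
position: [0.4676, 0.2874, 0.0584]
orientation: [[0.144, 0.99, 0.0], [0.99, -0.144, 0.0], [0.0, 0.0, -1.0]]
wrist_force: [1.2, 0.5, -0.5]
opening: 0.654
clock: 9.2
position: [0.4682, 0.2878, 0.1626]
orientation: [[0.144, 0.99, 0.003], [0.99, -0.144, 0.002], [0.002, 0.003, -1.0]]
wrist_force: [0.9, -0.3, -1.0]
opening: 0.656
turn z 2.72 shift mm [-312.4   69.1   42. ] q [ 28.9  -7.7 103.2   0.   84.2  37.2]
```

```bash
python3 m.py d block_mid wedge_mid tray
```

```text
scene block_mid 0.95 z [0.002 0.1  ] top rect [467.8 281.7] [51.9 36.1] 79.5
   holder-frame x,y 2/98%: [-70.7 -35.2] [224.8 274.2]
scene wedge_mid 0.64 z [0.014 0.061] top rect [483.4  15.6] [137.8  26.1] 75.7
   holder-frame x,y 2/98%: [-17.6  12.2] [-79.4  54.2]
scene tray 0.91 z [-0.     0.029] top rect [ 537.6 -287.1] [227.7 154.3] 20.1
   holder-frame x,y 2/98%: [-22.1 216.2] [-407.  -202.9]
top block_mid 0.96 z [0.01  0.102] top rect [467.2 283.7] [45.  33.4] 82.0
   holder-frame x,y 2/98%: [-70.  -37.1] [229.5 271.2]
top wedge_mid 0.94 z [0.043 0.062] top rect [483.6  19.8] [138.2  25.7] 75.0
   holder-frame x,y 2/98%: [-16.8   8.5] [-72.6  57.4]
top tray 0.65 z [-0.001  0.029] top rect [ 538.6 -285.3] [224.9 156.4] 19.9
   holder-frame x,y 2/98%: [-12.7 214.4] [-402.7 -202.7]
```

View pics/d.png

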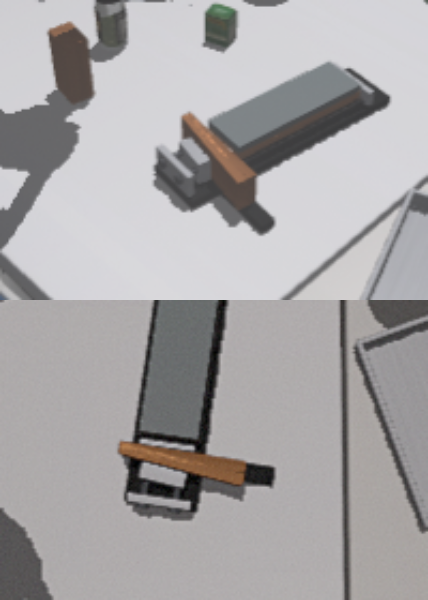

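Block upright at (70,62); the wedge has slid about 29 mm and its thick end (lower panel 240,470) sticks out over the arm. Going to grasp it.

```bash
python3 -m creep '[{"linear":[0,0,0],"rotation":[0,0,4]},{"linear":[0,0,0],"rotation":[0,0,0]}]' 0.07 60; python3 go.py .473 -.031 .02 -12.5
```

```text
clock: 9.8
position: [0.4673, 0.2873, 0.1576]
orientation: [[0.214, 0.977, -0.001], [0.977, -0.214, -0.001], [-0.001, -0.001, -1.0]]
wrist_force: [0.0, -1.2, -0.1]
opening: 0.816
turn z 0.14 shift mm [-309.4   74.6  137.7] q [ 28.9  -7.5 103.5   0.   84.   41.3]
```

```bash
python3 -m creep '[{"linear":[-0.03,0.0075,0],"rotation":[0,0,0]},{"linear":[-0.04,0.0095,0],"rotation":[0,0,0]},{"linear":[-0.04,0.0095,0],"rotation":[0,0,0]},{"linear":[-0.04,0.0095,0],"rotation":[0,0,0]},{"linear":[-0.04,0.0095,0],"rotation":[0,0,0]},{"linear":[-0.04,0.0095,0],"rotation":[0,0,0]},{"linear":[-0.04,0.0095,0],"rotation":[0,0,0]},{"linear":[-0.03,0.008,0.02],"rotation":[0,0,0]},{"linear":[-0.01,0.002,0.03],"rotation":[0,0,0]},{"linear":[0,0,0],"rotation":[0,0,0]},{"linear":[0,0,0],"rotation":[0,0,0]}]'; python3 go.py .473 -.031 .02 -12.5
```

```text
clock: 10.9
position: [0.4742, -0.0311, 0.1085]
orientation: [[0.212, 0.977, -0.001], [0.977, -0.212, 0.0], [0.0, -0.001, -1.0]]
wrist_force: [0.2, 0.3, 0.9]
opening: 0.819
turn z 0.25 shift mm [-0.2 -1.1 88.5] q [ -6.8 -15.6 115.1   0.   80.6   5.4]
```

```bash
python3 -m creep '[{"linear":[0,-0.001,0.03],"rotation":[0,0,0]},{"linear":[0,0,0.03],"rotation":[0,0,0]},{"linear":[0,0,0.016],"rotation":[0,0,0]},{"linear":[0,0,0.01],"rotation":[0,0,0]},{"linear":[0,0,0],"rotation":[0,0,0]}]'; python3 -m creep '[{"linear":[0,0,0],"rotation":[0,0,0]},{"linear":[0,0,0],"rotation":[0,0,0]},{"linear":[0,0,0],"rotation":[0,0,0]},{"linear":[0,0,0],"rotation":[0,0,0]},{"linear":[0,0,0],"rotation":[0,0,0]},{"linear":[0,0,0],"rotation":[0,0,0]},{"linear":[0,0,0],"rotation":[0,0,0]}]' 0.0 60
```

```text
clock: 11.4
position: [0.4736, -0.0304, 0.0224]
orientation: [[0.211, 0.977, -0.0], [0.977, -0.211, 0.0], [0.0, -0.0, -1.0]]
wrist_force: [0.6, -0.6, 0.7]
opening: 0.818
clock: 12.1
position: [0.4738, -0.0311, 0.0235]
orientation: [[0.213, 0.977, 0.001], [0.977, -0.213, 0.0], [0.0, 0.001, -1.0]]
wrist_force: [-4.3, 1.1, 8.0]
opening: 0.303
```

```bash
python3 -m creep '[{"linear":[0,0,-0.006],"rotation":[0,0,0]},{"linear":[0,0,-0.01],"rotation":[0,0,0]},{"linear":[0,0,-0.015],"rotation":[0,0,0]},{"linear":[0,0,-0.02],"rotation":[0,0,0]},{"linear":[0,0,-0.03],"rotation":[0,0,0]},{"linear":[0,0,-0.03],"rotation":[0,0,0]},{"linear":[0,0,0],"rotation":[0,0,0]}]' - 80; python3 m.py e wedge_mid holder
```

```text
clock: 12.8
position: [0.4751, -0.0313, 0.1388]
orientation: [[0.213, 0.977, 0.007], [0.977, -0.213, -0.001], [0.001, 0.007, -1.0]]
wrist_force: [-0.2, -0.2, -1.6]
opening: 0.303
scene wedge_mid 0.56 z [0.09  0.176] top rect [487.3  16.5] [142.3  28.2] 76.7
   holder-frame x,y 2/98%: [-14.4  33.6] [-79.7  59.9]
scene holder 0.78 z [0.002 0.053] top rect [573.6  23.2] [ 69.8 283. ] 81.2
   holder-frame x,y 2/98%: [-52.9 267.3] [-99.5  37.5]
top holder 0.97 z [0.01  0.055] top rect [572.8  26.9] [ 65.  281.9] 81.7
   holder-frame x,y 2/98%: [-40.7 275.5] [-29.   52.8]
```

View pics/e.png

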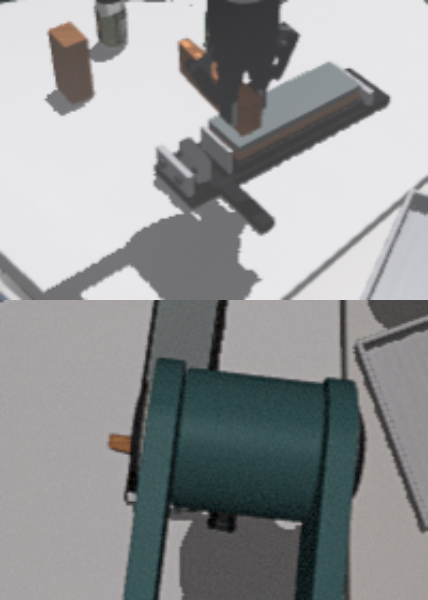

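Wedge held level and out of the holder (upper panel 180–260, 40–130). Turning over to the tray direction.

```bash
python3 -m creep '[{"linear":[0,0,0],"rotation":[0,0,3]},{"linear":[0,0,0],"rotation":[0,0,6]},{"linear":[0,0,0],"rotation":[0,0,8]},{"linear":[0,0,0],"rotation":[0,0,8]},{"linear":[0,0,0],"rotation":[0,0,8]},{"linear":[0,0,0],"rotation":[0,0,8]},{"linear":[0,0,0],"rotation":[0,0,8]},{"linear":[0,0,0],"rotation":[0,0,6]},{"linear":[0,0,0],"rotation":[0,0,2.7]},{"linear":[0,0,0],"rotation":[0,0,0]}]'; python3 go.py .492 -.303 .09 -70
```

```text
clock: 14.1
position: [0.4731, -0.0311, 0.1326]
orientation: [[0.94, 0.342, -0.001], [0.342, -0.94, 0.0], [-0.001, -0.001, -1.0]]
wrist_force: [-0.6, 0.2, -0.9]
opening: 0.301
turn z -0.03 shift mm [-75.2 262.   42.5] q [ -6.8 -16.7 113.6  -0.   83.1  63.2]
```

```bash
python3 -m creep '[{"linear":[-0.005,0.02,0],"rotation":[0,0,0]},{"linear":[-0.01,0.03,0],"rotation":[0,0,0]},{"linear":[-0.01,0.035,0],"rotation":[0,0,0]},{"linear":[-0.01,0.035,0],"rotation":[0,0,0]},{"linear":[-0.01,0.035,0],"rotation":[0,0,0]},{"linear":[-0.01,0.035,0.01],"rotation":[0,0,0]},{"linear":[-0.01,0.035,0.01],"rotation":[0,0,0]},{"linear":[-0.007,0.025,0.01],"rotation":[0,0,0]},{"linear":[-0.003,0.012,0.01],"rotation":[0,0,0]},{"linear":[0,0,0],"rotation":[0,0,0]},{"linear":[0,0,0],"rotation":[0,0,0]}]'; python3 go.py .492 -.303 .0135 -70; python3 m.py - wedge_mid tray
```

```text
clock: 15.2
position: [0.4925, -0.3022, 0.093]
orientation: [[0.939, 0.343, -0.001], [0.343, -0.939, 0.001], [-0.0, -0.001, -1.0]]
wrist_force: [0.3, -0.2, -0.2]
opening: 0.3
turn z 0.06 shift mm [-0.7  0.7 79.5] q [-34.1  -1.3 103.8   0.   77.5  35.9]
scene wedge_mid 0.58 z [0.088 0.13 ] top rect [ 495.5 -300.7] [48.5 26.1] 26.7
   holder-frame x,y 2/98%: [34.9 77.6] [-344.8 -308.1]
scene tray 0.76 z [0.001 0.03 ] top rect [ 536.6 -287.2] [224.5 154.7] 19.9
   holder-frame x,y 2/98%: [-23.9 208.4] [-409.9 -221.4]
top wedge_mid 0.95 z [0.003 0.132] top rect [ 553.7 -276. ] [112.8  31. ] 11.8
   holder-frame x,y 2/98%: [ 63.9 162.1] [-312.1 -257.4]
top tray 0.82 z [-0.001  0.03 ] top rect [ 539.3 -284.5] [222.6 155.6] 19.9
   holder-frame x,y 2/98%: [ -8. 218.] [-351.6 -199.7]
```

```bash
python3 -m creep '[{"linear":[0,0,0.02],"rotation":[0,0,0]},{"linear":[0,0,0.025],"rotation":[0,0,0]},{"linear":[0,0,0.015],"rotation":[0,0,0]},{"linear":[0,0,0.01],"rotation":[0,0,0]},{"linear":[0,0,0.004],"rotation":[0,0,0]},{"linear":[0,0,0.002],"rotation":[0,0,0]},{"linear":[0,0,0],"rotation":[0,0,0]},{"linear":[0,0,0],"rotation":[0,0,0]}]'
```

```text
clock: 16.3
position: [0.493, -0.3032, 0.0181]
orientation: [[0.94, 0.342, 0.001], [0.342, -0.94, -0.001], [0.001, 0.001, -1.0]]
wrist_force: [0.2, 0.4, -0.1]
opening: 0.3
```

```bash
python3 -m creep '[{"linear":[0,0,0.002],"rotation":[0,0,0]},{"linear":[0,0,0.001],"rotation":[0,0,0]},{"linear":[0,0,0],"rotation":[0,0,0]}]';python3 -m creep '[{"linear":[0,0,0.001],"rotation":[0,0,0]},{"linear":[0,0,0],"rotation":[0,0,0]}]'
```

```text
clock: 16.6
position: [0.4926, -0.3029, 0.0142]
orientation: [[0.94, 0.342, -0.0], [0.342, -0.94, 0.0], [-0.0, -0.0, -1.0]]
wrist_force: [0.6, -1.0, -0.5]
opening: 0.304
clock: 16.8
position: [0.4927, -0.303, 0.0136]
orientation: [[0.94, 0.342, 0.0], [0.342, -0.94, -0.0], [0.0, 0.0, -1.0]]
wrist_force: [-1.8, 0.7, 3.6]
opening: 0.303
```

```bash
python3 -m creep '[{"linear":[0,0,0],"rotation":[0,0,0]},{"linear":[0,0,0],"rotation":[0,0,0]},{"linear":[0,0,0],"rotation":[0,0,0]},{"linear":[0,0,0],"rotation":[0,0,0]}]' 0.05; python3 -m creep '[{"linear":[0,0,-0.01],"rotation":[0,0,0]},{"linear":[0,0,-0.03],"rotation":[0,0,0]},{"linear":[0,0,-0.04],"rotation":[0,0,0]},{"linear":[0,0,-0.05],"rotation":[0,0,0]},{"linear":[-0.04,0,-0.03],"rotation":[0,0,0]},{"linear":[-0.04,-0.03,-0.02],"rotation":[0,0,0]},{"linear":[0,-0.04,0],"rotation":[0,0,0]},{"linear":[0,-0.04,0],"rotation":[0,0,0]},{"linear":[0,-0.04,0],"rotation":[0,0,0]},{"linear":[0,-0.04,0],"rotation":[0,0,0]},{"linear":[0,0,0],"rotation":[0,0,0]},{"linear":[0,0,0],"rotation":[0,0,0]}]'
sed -i 's/150:290,210:410/190:350,300:500/;s/130:270,230:430/100:260,350:550/' m.py; python3 m.py f block_mid wedge_mid tray
```

```text
clock: 17.2
position: [0.4926, -0.303, 0.0133]
orientation: [[0.94, 0.342, -0.0], [0.342, -0.94, 0.0], [-0.0, -0.0, -1.0]]
wrist_force: [0.3, 0.1, -0.1]
opening: 0.587
clock: 18.4
position: [0.3559, -0.1525, 0.1929]
orientation: [[0.939, 0.344, 0.002], [0.344, -0.939, -0.001], [0.001, 0.002, -1.0]]
wrist_force: [0.1, -1.5, 0.3]
opening: 0.586
scene block_mid 0.61 z [0.002 0.079] top rect [451.9 270.5] [12.5 35.4] 23.8
   holder-frame x,y 2/98%: [-71.  -37.5] [224.8 270.8]
scene wedge_mid 0.64 z [0.008 0.052] top rect [ 539.7 -286.9] [137.7  24.7] 20.4
   holder-frame x,y 2/98%: [ 36.5 151.8] [-344.7 -269.7]
scene tray 0.66 z [-0.    0.03] top rect [ 537.8 -287.2] [226.3 154.6] 19.9
   holder-frame x,y 2/98%: [-22.5 216.7] [-408.5 -202.4]
top block_mid 0.83 z [0.009 0.102] top rect [467.3 286.9] [50.5 35.6] 80.7
   holder-frame x,y 2/98%: [-70.9 -36.6] [229.7 278.6]
top wedge_mid 0.66 z [0.012 0.052] top rect [ 541.5 -284.5] [135.2  26.9] 19.4
   holder-frame x,y 2/98%: [ 41.4 154.7] [-334.5 -260.2]
top tray 0.67 z [-0.001  0.03 ] top rect [ 538.6 -285.4] [225.  156.2] 19.7
   holder-frame x,y 2/98%: [-13.4 214.8] [-403.3 -202.3]
```

View pics/f.png

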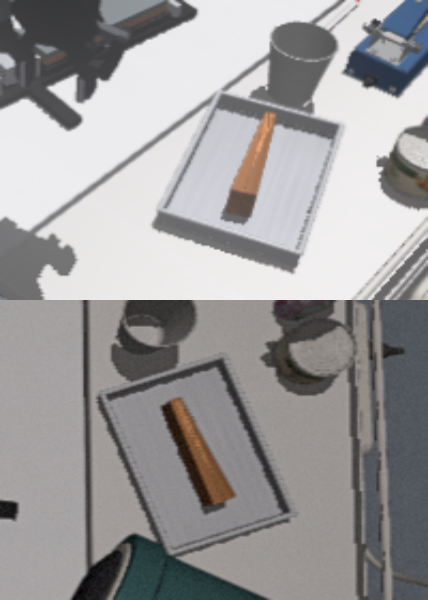

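The wedge lies lengthwise in the middle of the tray (lower panel 165–235, 400–505), well clear of the rims; nothing is touched by the robot.

```bash
python3 -c "
from plant import workorder
print(workorder.sign_off())"
```

```text
the job is handed in; nothing more can be done
None
```

The job is done and handed in, at about 19 s of robot time.

- **Knocking:** I gripped the block by its upper part and pushed the wedge about 29 mm towards its thick end. The highest force I read during the push was about 6 N. I then stood the block back on the table.
- **Moving the wedge:** I gripped the loose wedge by its thick end, lifted it out level and laid it in the tray along the tray's long axis.

**Last checks:**
- **Wedge:** it stands on its narrow long edge, top at about 52 mm. It is within about 3 mm of the tray's centre and about 0.5° of its axis, so it is well clear of the rims.
- **Block:** the top camera shows it upright, top at about 0.10 m. The scene camera read only 0.079 m, which I put down to the arm partly hiding the block. That camera saw it at 0.100 m just after it was set down.
- **Tray and robot:** the tray did not move, and the gripper was clear of everything at hand-in.

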